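# Proof-check a clamp screw with a torque key

## Robot

A 6-joint arm with a two-finger parallel gripper is mounted at the origin on a cart in front of the work surface, level with it; the furniture and walls round the work are solid. World frame = base frame: x ahead of the robot, y to its left, z up, the work surface at z = 0. Lengths are in m, angles in degrees, forces in N, time in s.
With the tool pointing down it reaches from about 0.25 to 0.8 m from the base axis. Payload 8.5 kg.
Tool frame: the origin (TCP) lies midway between the tips of the shut fingers; the grasp point (between the pads) lies 19 mm behind it; z points along the fingers, y is the direction in which the jaws open and shut (so a half turn about z gives the same grasp; the last joint's range is limited). The gripper opens to 85 mm and grips with 20 to 120 N. Pads are 22 mm wide; open, the fingers measure 114 mm over their backs; the gripper's body (76 mm by 85 mm) begins 54 mm behind the grasp point. The pads swing forward as they close: fully open they stand 13 mm farther back than shut.
Start: joints at [76.203, 13.648, -0.773, 75.585, 0, 90], TCP at [0.125, 0.51, 0.231] pointing down, gripper open.
Joint ranges: [-152.45, 152.45], [-59.26, 108.67], [-65.41, 83.53], [-104.44, 129.93], [-82.83, 76.93], [-180, 180]. Speed limits (degrees/s): [127.2, 127.2, 159.86, 180, 180, 180].

## Interface

Orientations are given as [roll, pitch, yaw] about the fixed x, y, z axes, in that order (R = Rz(yaw) Ry(pitch) Rx(roll)).
In Python, from cell import read_state, grab_frame, job_done, find_in, mark_of gives the robot as it stands.
- The arm moves only by the shell command python3 -m creep 'ROWS' [FORCE]. ROWS is JSON, a list of rows, each a list of 7 numbers: the closure, from -1 (fully open) to 1 (shut), so that 0 is half open, then the shift along the world's x, y, z normalised to -1 to 1, where 1 is 0.25 m, then the turn, a rotation vector about the world's x, y, z normalised to -1 to 1, where 1 is pi rad. A call has exactly 10 rows; each row is the pose to reach, as a shift and turn from the pose commanded when the call began, turning the shorter way round; what a row does not reach only later rows make up. A row lasts 1/8 s, in which the tool goes at most 62.5 mm and 10.7 degrees, less where a joint would pass 70% of its speed; a pose out of reach is approached as far as the arm can. A call with a number of a shift or a turn outside -1 to 1 is refused whole. A call with a gripper value outside its range is refused whole. The fingers move at their own pace and stop on an object; FORCE is the grip in N (left out, the last holds). Time passes only in rows, so rows that repeat a pose let the fingers close, or fill a call up. It gives the time, the measured TCP pose, the force and the opening at its end, in the units of the state.
- read_state(): the state, without advancing time (a new reading comes with each control period).
- grab_frame(name): name is "side" or "top" or "wrist"; returns a dict with "img" (480x640x3 uint8, blue, green, red), "mtx" (3x3 intrinsics, pixels), "T" (4x4, takes a point from camera to world coordinates); the wrist camera has in their place "mount" (4x4, takes a point from camera to tool coordinates, whose origin is the TCP and whose axes are the flange's). Camera axes: x right, y down, z forward; pixel columns grow to the right and rows downward; lengths in m; the calibration is good to about 2 mm. A picture is of the moment at which its call begins: read the wrist's pose just before it. There is no depth.
- job_done(): hands the job in, once; it reports no verdict.
Trained networks look in the newest picture that a camera, given by its name, has taken for a name from the list of things; names that differ only in an ending like _2 or _b are one class to them, and where a whole thing is asked for, a point or a joint stands for the part that bears it (a point fixed in the world has none). Each returns a list of dicts, best first, with "conf" (0 to 1); they miss things now and then, are a little off and sometimes report something else, mostly with a low value. They report only what shows in the picture. A call takes as long as a camera call.
- find_in(camera, name): "box" ([left, top, right, bottom] as shares, 0 to 1, of the picture: columns of its width, rows of its height, round what is visible of it).
- mark_of(camera, name): "point" ([row, column] as shares, 0 to 1, of the picture: columns of its width, rows of its height: a listed point, or the origin of a listed thing).
The state is a dict: "time_s": time; "q": joint angles; "joint_vel": joint speeds; "joint_torque": joint torques, N m; "tcp_pos": TCP position; "orientation": TCP orientation; "contact_force": force on the tool from outside, world axes, zero at the start; "wrist_torque": the same for the moment, N m; "width": finger opening in m.
Only numpy, scipy, OpenCV 4.12 (cv2) and the standard library are available. Lean on these libraries where they do the work, as an engineer would, in place of code of your own. Each camera call takes 0.05 s, during which the arm holds its last target.

## Task

Check that the clamp screw of the flange jig holds its torque: take the torque key with the orange handle from its blue stand, seat it fully over the brass wing of the screw, twist the handle clockwise (seen from above) until the needle stands in the green band, and keep it there for two seconds. Neither let the needle run into the red nor let the screw itself turn: the red witness marks must stay in line. Then put the key back in its stand, upright and fully down, let go of it, and leave the glassware alone.

Things in the scene. Friction and masses are not known exactly. Their poses are not given: they have to be found in the camera images.
- key: Torque key, loose, 0.2 to 0.35 kg, 112 tall, upright in its stand at the start. Origin: centre of the socket's underside; z up the shaft, x along the socket. Steel socket 43 (x) by 19 by 23 high, its pocket 33 (x) by 9, 17 deep. White scale plate out to -y, 56 from the axis, 48 to 51 up: black zero mark, green band, red zone. May be used or stowed turned by half a turn.
- key_needle (a joint): Needle of the key over its scale, rad, positive clockwise seen from above: the torque that the handle puts on the socket, through a spring of 4 N m/rad that brings it back to 0. Green band 0.10 to 0.15 rad (0.4 to 0.6 N m), red from 0.20 rad (0.8 N m).
- key_grip (a point): Centre of the orange handle, on the key's axis, 100 above its origin: a bar 90 long (x of this frame), 16 wide (y), 24 high, hub 18 across from 9 below it; grip it from above across its width. Its ratchet turns on the socket against 0.03 N m: clockwise it idles 0 to 0.6 rad (unseen, varies) before it drives, and idles again when turned back. At the start it lies up to 0.9 rad off the key's x.
- jig: Clamp jig, fixed to the worktop: aluminium base 130 (x) by 100 (y) by 10 and, over two blank flanges, a grey strap 128 by 54 with its top 52 above the base's underside. Origin: centre of the underside. The wing of the untouched screw lies along its x.
- screw_seat (a point): Centre of the top of the screw's steel collar (48 across), 58 above the worktop, on its vertical axis; turns with the screw. On it the brass wing: 30 (x) by 6 (y) by 15 high, top rounded. When seated, the key's underside rests on the collar, its x along the wing's (either way round), 1.5 to spare on every side: about 0.1 rad of play each way.
- screw (a joint): Turn of the screw from its tight position, rad, positive clockwise from above; 0 at the start. It stays put up to about 1 N m and slips beyond. Red witness marks on collar and strap show 0.
- stand: Key stand, fixed to the worktop: grey foot 110 (x) by 80 (y), blue block 67 by 43, top 28 above the worktop. Origin: centre of the underside; the well's long side lies along x.
- stand_well (a point): Centre of the floor of the stand's well, 9 above the worktop. The well is 49 (x) by 25 (y) and 19 deep; the key's socket stands in it with 3 to spare on every side, either way round.
- vial: Bystander, loose: small amber glass vial with white cap, 22 across, 53 tall. Origin: centre of its underside.
- amber_bottle: Bystander, loose: amber screw-cap bottle, 49 across, 101 tall. Origin: centre of its underside.
- beaker: Bystander, loose: clear beaker, 52 across, 68 tall. Origin: centre of its underside.

How it is judged:
By the outcome, as a careful person would: the job done as asked, in the order asked, and still so for the second after the job is handed in, with the robot touching nothing.
It also fails if it takes over 72 s, if anything falls off the work surface, if the arm or the gripper's body presses on something with over 40 N, if the wrist force passes 120 N, or if a joint passes its speed limit or range.

## Working session

There is one attempt and no reset: what is moved stays moved. The work goes in short steps, Python scripts to look and compute and a shell command to move; the robot and the scene stay as the last step left them, time stands still between calls to the robot, and variables do not carry over. Pictures are saved under pics/ and viewed, and the job is handed in when it is done.

```bash
ls -la; mkdir -p pics
python3 - <<'E'
from cell import *
import cv2
s=read_state(); print(s)
for n in("side","top","wrist"):
    f=grab_frame(n); cv2.imwrite(f"pics/a_{n}.png",f["img"]); print(n,f["mtx"].tolist(),(f.get("T") if "T" in f else f["mount"]).round(4).tolist() if hasattr((f.get("T") if "T" in f else f["mount"]),'round') else (f.get("T") or f["mount"]))
    for o in("key","key_grip","jig","screw_seat","stand","stand_well","vial","amber_bottle","beaker"):
        m=mark_of(n,o)[:1]; 
        if m: print(o,m)
E
```

```text
total 12
drwxr-xr-x  3 agent agent 4096 Dec  7 09:47 .
drwxr-xr-x 23 root  root  4096 Dec  7 09:46 ..
drwxr-xr-x  2 agent agent 4096 Dec  7 09:47 pics
{'time_s': 0.0, 'q': array([ 7.62019553e+01,  1.36825069e+01, -8.16924772e-01,  7.55835198e+01,
        6.69406613e-04,  8.99997944e+01]), 'joint_vel': array([-0.07862014, -0.03681509, -0.00106395,  0.00582782, -0.13940562,
       -0.05384313]), 'joint_torque': array([-3.32716727e-04, -5.38789165e+01,  3.46442020e+01,  1.80162949e-02,
       -9.34658124e-05,  5.27674246e-06]), 'tcp_pos': array([0.12511171, 0.5094537 , 0.23066355]), 'orientation': array([-1.79917049e+02, -6.69703594e-04,  1.66202160e+02]), 'contact_force': array([0.46648253, 0.32874689, 0.48725506]), 'wrist_torque': array([-0.05137844,  0.00413905,  0.0131145 ]), 'width': 0.08520428659723378}
side [[532.7543931521928, 0.0, 321.4869653634226], [0.0, 532.7543931521928, 230.14128902183305], [0.0, 0.0, 1.0]] [[-0.9496, -0.1613, 0.2687, 0.365], [-0.3127, 0.5461, -0.7772, 0.9107], [-0.0214, -0.8221, -0.569, 0.579], [0.0, 0.0, 0.0, 1.0]]
key [{'point': [0.6229, 0.5773], 'conf'
[... 616 characters left out ...]
 -0.1112, -0.9938, 1.1119], [0.0, 0.0, 0.0, 1.0]]
key [{'point': [0.6248, 0.4423], 'conf': 0.58}]
key_grip [{'point': [0.6321, 0.4311], 'conf': 0.68}]
jig [{'point': [0.6304, 0.5998], 'conf': 0.8}]
screw_seat [{'point': [0.624, 0.6105], 'conf': 0.93}]
stand [{'point': [0.6348, 0.4369], 'conf': 0.74}]
stand_well [{'point': [0.6306, 0.4359], 'conf': 0.83}]
vial [{'point': [0.4904, 0.4752], 'conf': 0.62}]
amber_bottle [{'point': [0.4542, 0.3369], 'conf': 0.92}]
wrist [[419.9836947493391, 0.0, 319.4292749617861], [0.0, 419.9836947493391, 236.61990757708787], [0.0, 0.0, 1.0]] [[-0.0001, -0.9474, -0.32, 0.0825], [1.0, 0.0002, -0.001, -0.0006], [0.001, -0.32, 0.9474, -0.1438], [0.0, 0.0, 0.0, 1.0]]
```

View pics/a_side.png

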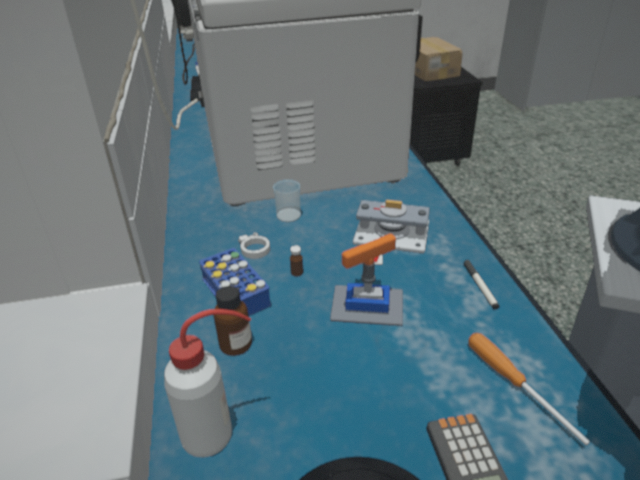

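View pics/a_top.png

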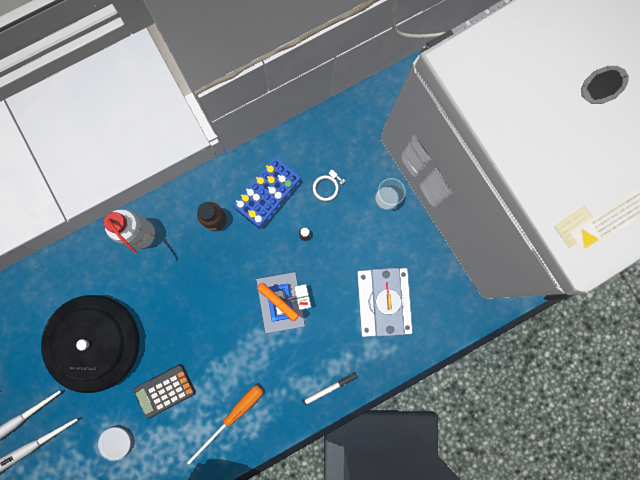

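View pics/a_wrist.png

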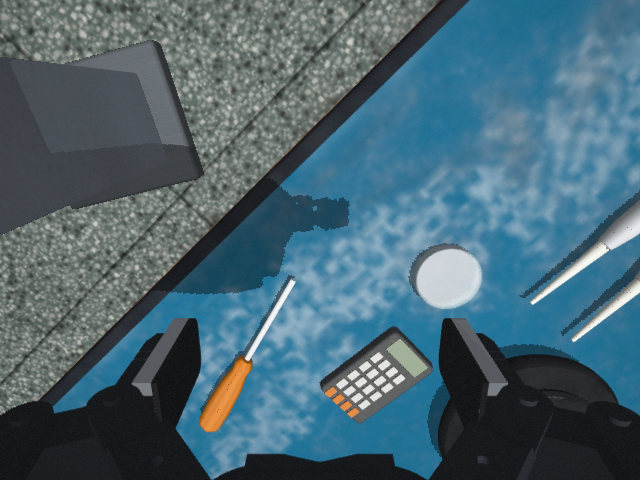

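```bash
cat > h.py <<'E'
import numpy as np, cv2
from cell import *
from scipy.spatial.transform import Rotation as R
def wristT(f,s):
    T=np.eye(4); T[:3,:3]=R.from_euler('xyz',s["orientation"],degrees=True).as_matrix(); T[:3,3]=s["tcp_pos"]
    return T@np.array(f["mount"])
def ray(f,T,u,v,z):
    d=T[:3,:3]@np.linalg.inv(f["mtx"])@np.array([u,v,1.]); o=T[:3,3]
    return o+d*(z-o[2])/d[2]
def proj(f,T,p):
    c=np.linalg.inv(T)@np.r_[p,1]; q=np.array(f["mtx"])@c[:3]; return q[:2]/q[2]
E
python3 - <<'E'
from h import *
hs=dict(key=.009,key_grip=.109,jig=0,screw_seat=.058,stand=0,stand_well=.009,vial=0,amber_bottle=0,beaker=0)
for n in("side","top"):
    f=grab_frame(n);T=np.array(f["T"])
    for o,z in hs.items():
        for m in mark_of(n,o)[:1]:
            r,c=m["point"]; print(n,o,ray(f,T,c*640,r*480,z).round(4),m["conf"])
    if n=="top":
        cv2.imwrite("pics/a_topz.png",cv2.resize(f["img"][240:360,230:430],None,fx=4,fy=4,interpolation=cv2.INTER_CUBIC))
    else: cv2.imwrite("pics/a_sidez.png",cv2.resize(f["img"][180:340,300:460],None,fx=3.7,fy=3.7,interpolation=cv2.INTER_CUBIC))
E
```

```text
side key [0.5002 0.2947 0.009 ] 0.97
side key_grip [0.5036 0.3013 0.109 ] 0.73
side jig [0.507  0.0984 0.    ] 0.72
side screw_seat [0.5068 0.0903 0.058 ] 0.83
side stand [0.5003 0.2947 0.    ] 0.78
side stand_well [0.5028 0.3006 0.009 ] 0.74
side vial [0.645  0.2465 0.    ] 0.61
side amber_bottle [0.6664 0.4383 0.    ] 0.66
side beaker [0.7216 0.0868 0.    ] 0.95
top key [0.5089 0.303  0.009 ] 0.67
top key_grip [0.5005 0.3047 0.109 ] 0.76
top jig [0.5167 0.0966 0.    ] 0.57
top screw_seat [0.5122 0.0945 0.058 ] 0.57
top stand [0.5051 0.301  0.    ] 0.93
top stand_well [0.4975 0.2991 0.009 ] 0.94
top vial [0.6411 0.2599 0.    ] 0.7
top beaker [0.7187 0.0926 0.    ] 0.58
```

```bash
sleep 0
```

```text
(no output)
```

View pics/a_topz.png

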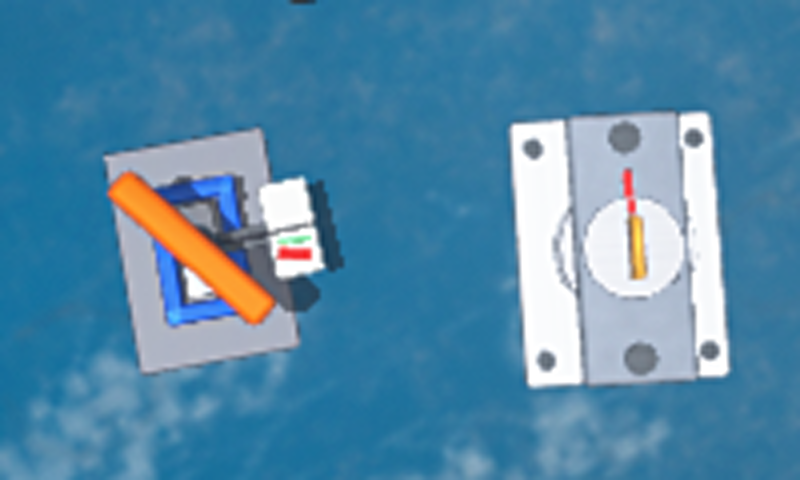

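View pics/a_sidez.png

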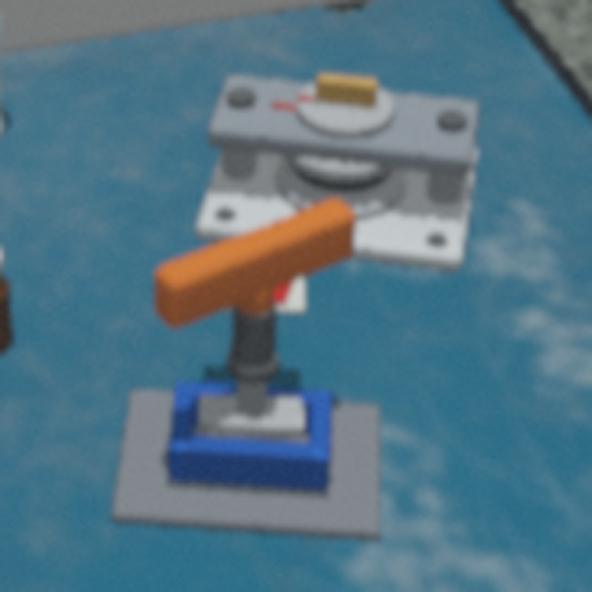

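Run:
```python
from h import *
f=dict(mtx=np.array([[558.1644592362743, 0.0, 309.5773686393852], [0.0, 558.1644592362743, 244.58095869720995], [0,0,1]]))
import pickle
T=np.array(grab_frame("top")["T"])
z=lambda u,v,h: ray(f,T,230+u/4-.375,240+v/4-.375,h)
img=cv2.imread("pics/a_top.png")
hsv=cv2.cvtColor(img,cv2.COLOR_BGR2HSV)
m=cv2.inRange(hsv,(5,140,120),(20,255,255)); m[:240]=0;m[360:]=0;m[:,:230]=0;m[:,340:]=0
c=max(cv2.findContours(m,0,2)[0],key=cv2.contourArea);r=cv2.minAreaRect(c);print(r)
b=cv2.boxPoints(r); P=np.array([ray(f,T,*p,.121) for p in b]);print(P.round(4),P.mean(0).round(4))
for i in range(2): d=P[i+1]-P[i]; print(np.linalg.norm(d),np.degrees(np.arctan2(d[1],d[0])))
def rect(c,h,n):
    P=np.array([z(*q,h) for q in c]); print(n,P.mean(0).round(4))
    for i in range(4): d=P[(i+1)%4]-P[i]; print(np.linalg.norm(d).round(4),np.degrees(np.arctan2(d[1],d[0])).round(1))
rect([(104,156),(260,128),(298,346),(143,374)],.003,"foot")
rect([(510,124),(709,113),(728,376),(528,386)],.010,"jig")
rect([(259,184),(304,177),(325,272),(278,278)],.060,"plate")
print(z(637,215,.07),z(641,278,.07), z(635,248,.058))
```

```text
((277.49725341796875, 301.4475402832031), (49.80070877075195, 8.622212409973145), 41.987213134765625)
[[0.5278 0.3383 0.121 ]
 [0.5393 0.3284 0.121 ]
 [0.482  0.2616 0.121 ]
 [0.4706 0.2715 0.121 ]] [0.5049 0.3    0.121 ]
0.01517405514545531 -40.568895715363865
0.08803260937768435 -130.59922029322345
foot [0.5045 0.3008 0.003 ]
0.0786 -78.7
0.1089 -168.8
0.0773 101.2
0.1088 11.9
jig [0.5092 0.0954 0.01  ]
0.0988 -85.7
0.1289 -175.9
0.098 93.9
0.1282 4.5
plate [0.5155 0.2562 0.06  ]
0.0214 -80.0
0.0455 -166.4
0.0222 98.3
0.0448 12.7
[0.52433208 0.09543924 0.07      ] [0.49522484 0.0934717  0.07      ] [0.50917519 0.09452381 0.058     ]
```

```bash
python3 -m creep '[[-1,0.2,-0.1,0,0,0,0.05],[-1,0.4,-0.2,0,0,0,0.1],[-1,0.6,-0.3,0,0,0,0.15],[-1,0.8,-0.4,0,0,0,0.2],[-1,0.95,-0.5,0,0,0,0.25],[-1,0.95,-0.6,0,0,0,0.3],[-1,0.95,-0.7,0,0,0,0.344],[-1,0.95,-0.82,0,0,0,0.344],[-1,0.95,-0.82,0,0,0,0.344],[-1,0.95,-0.82,0,0,0,0.344]]' 110
```

```text
time_s: 3.8
tcp_pos: [0.3629, 0.3052, 0.2315]
orientation: [-180.0, 0.0, -131.9]
contact_force: [0.8, 0.2, 0.4]
width: 0.0856
```

```bash
python3 -m creep '[[-1,0.2,0,0,0,0,0],[-1,0.4,-0.01,-0.05,0,0,0.007],[-1,0.568,-0.02,-0.1,0,0,0.007],[-1,0.568,-0.02,-0.2,0,0,0.007],[-1,0.568,-0.02,-0.2,0,0,0.007],[-1,0.568,-0.02,-0.2,0,0,0.007],[-1,0.568,-0.02,-0.2,0,0,0.007],[-1,0.568,-0.02,-0.2,0,0,0.007],[-1,0.568,-0.02,-0.2,0,0,0.007],[-1,0.568,-0.02,-0.2,0,0,0.007]]'
python3 - <<'E'
from h import *
s=read_state();f=grab_frame("wrist");cv2.imwrite("pics/b_w.png",f["img"])
T=wristT(f,s);print(s["tcp_pos"],s["orientation"],s["contact_force"],s["wrist_torque"])
hsv=cv2.cvtColor(f["img"],cv2.COLOR_BGR2HSV)
m=cv2.inRange(hsv,(5,140,100),(20,255,255))
c=max(cv2.findContours(m,0,2)[0],key=cv2.contourArea);r=cv2.minAreaRect(c);print(r)
P=np.array([ray(f,T,*p,.121) for p in cv2.boxPoints(r)]);print(P.round(4),P.mean(0).round(4))
print(mark_of("wrist","key_grip"))
np.savez("b.npz",T=T,mtx=f["mtx"])
E
```

```text
time_s: 5.05
tcp_pos: [0.5047, 0.2998, 0.1815]
orientation: [-180.0, 0.0, -130.6]
contact_force: [0.6, -0.0, -0.1]
width: 0.0857
[0.50468618 0.299842   0.18151694] [-1.79987950e+02  1.90347212e-02 -1.30615447e+02] [ 0.6285252  -0.02468736 -0.0985072 ] [0.04500303 0.03860746 0.00274499]
((318.5, 251.5), (163.0, 31.0), 90.0)
[[0.4795 0.2577 0.121 ]
 [0.468  0.2675 0.121 ]
 [0.5264 0.3371 0.121 ]
 [0.5395 0.3259 0.121 ]] [0.5033 0.2971 0.121 ]
[{'point': [0.5321, 0.4991], 'conf': 0.7}]
```

View pics/b_w.png

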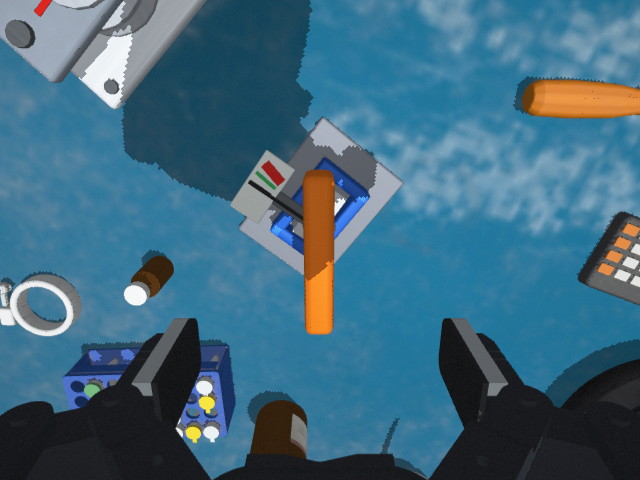

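```bash
python3 -m creep '[[-1,0,0,-0.12,0,0,0],[-1,0,0,-0.24,0,0,0],[-1,0,0,-0.366,0,0,0],[-1,0,0,-0.366,0,0,0],[0.3,0,0,-0.366,0,0,0],[1,0,0,-0.366,0,0,0],[1,0,0,-0.366,0,0,0],[1,0,0,-0.366,0,0,0],[1,0,0,-0.366,0,0,0],[1,0,0,-0.366,0,0,0]]' 110
python3 - <<'E'
from h import *
s=read_state();f=grab_frame("wrist");cv2.imwrite("pics/c_w.png",f["img"])
print(s["tcp_pos"],s["orientation"],s["contact_force"],s["wrist_torque"],s["width"])
E
```

```text
time_s: 6.4
tcp_pos: [0.5051, 0.2999, 0.0906]
orientation: [-180.0, 0.1, -130.6]
contact_force: [-0.2, -0.5, 5.3]
width: 0.0144
[0.50514142 0.29993929 0.09056174] [-1.79956924e+02  6.74941035e-02 -1.30621369e+02] [-0.22488482 -0.52508976  5.28579478] [-0.23027726  0.0860103  -0.00732363] 0.01439825388238051
```

View pics/c_w.png

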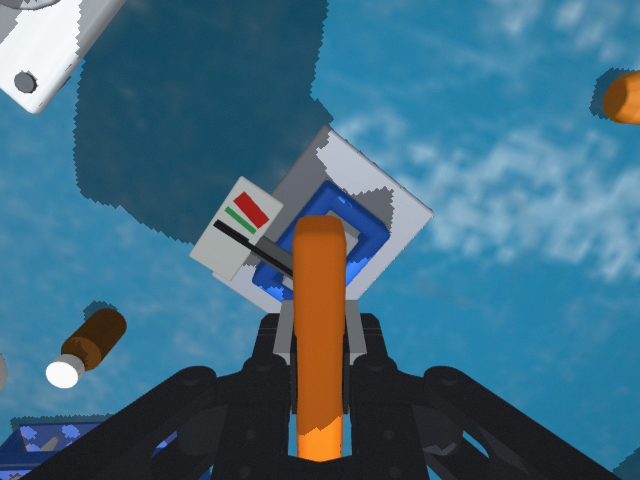

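```bash
python3 -m creep '[[1,0,0,0.1,0,0,0],[1,0,0,0.22,0,0,0],[1,0,0,0.34,0,0,0],[1,0,-0.15,0.36,0,0,-0.01],[1,0.005,-0.3,0.36,0,0,-0.02],[1,0.01,-0.45,0.36,0,0,-0.03],[1,0.016,-0.6,0.36,0,0,-0.044],[1,0.016,-0.74,0.36,0,0,-0.044],[1,0.016,-0.82,0.36,0,0,-0.044],[1,0.016,-0.82,0.36,0,0,-0.044]]'
python3 - <<'E'
from h import *
s=read_state();f=grab_frame("wrist");cv2.imwrite("pics/d_w.png",f["img"]);np.savez("d.npz",T=wristT(f,s),mtx=f["mtx"])
print(s["tcp_pos"],s["orientation"],s["contact_force"],s["wrist_torque"],s["width"])
for n in("top","side"):
  f=grab_frame(n);cv2.imwrite(f"pics/d_{n}.png",f["img"]);
  i=f["img"][240:360,320:480] if n=="top" else f["img"][130:280,310:460]
  cv2.imwrite(f"pics/d_{n}z.png",cv2.resize(i,None,fx=4,fy=4,interpolation=cv2.INTER_CUBIC))
E
```

```text
time_s: 7.7
tcp_pos: [0.5083, 0.0936, 0.1795]
orientation: [180.0, -0.0, -138.7]
contact_force: [0.0, 0.0, -2.7]
width: 0.0143
[0.50834529 0.09357617 0.17954572] [ 1.79984195e+02 -4.11826636e-02 -1.38660183e+02] [ 0.04880264  0.00285577 -2.70476589] [ 0.01355072  0.04561359 -0.04251634] 0.014267013463491626
```

View pics/d_w.png

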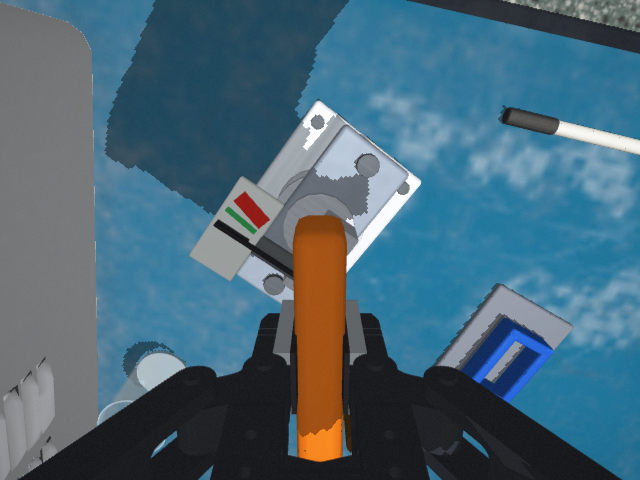

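View pics/d_sidez.png

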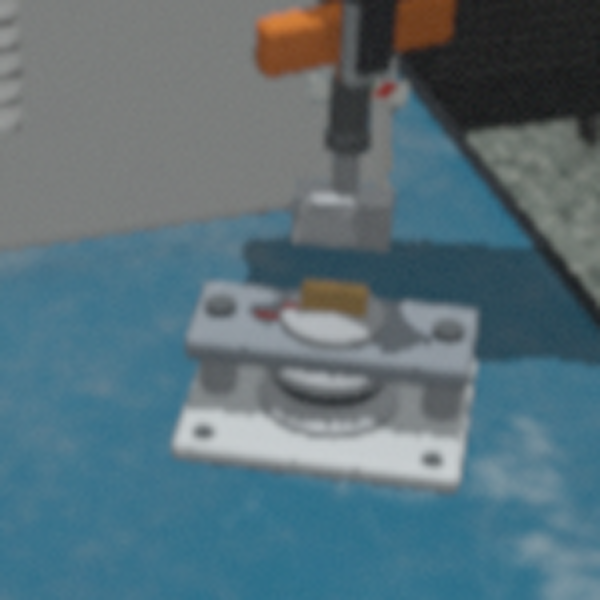

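View pics/d_topz.png

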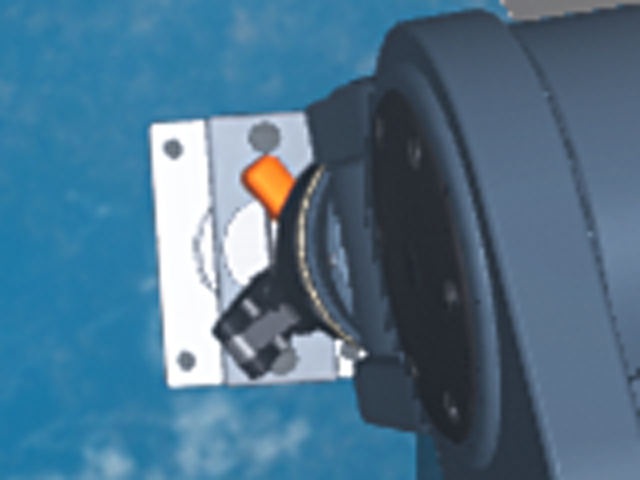

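```bash
python3 -m creep '[[1,0.08,-0.09,0,0,0,0],[1,0.16,-0.18,0,0,0,0],[1,0.16,-0.18,0,0,0,0],[1,0.16,-0.18,0,0,0,0],[1,0.16,-0.18,0,0,0,0],[1,0.16,-0.18,0,0,0,0],[1,0.16,-0.18,0,0,0,0],[1,0.16,-0.18,0,0,0,0],[1,0.16,-0.18,0,0,0,0],[1,0.16,-0.18,0,0,0,0]]'
python3 - <<'E'
from h import *
s=read_state();f=grab_frame("wrist");cv2.imwrite("pics/e_w.png",f["img"]);np.savez("e.npz",T=wristT(f,s),mtx=f["mtx"])
print(s["tcp_pos"],s["orientation"],s["contact_force"],s["wrist_torque"],s["width"])
print(mark_of("wrist","screw_seat"),mark_of("wrist","jig"))
f=grab_frame("top"); cv2.imwrite("pics/e_top.png",f["img"])
cv2.imwrite("pics/e_wz.png",cv2.resize(cv2.imread("pics/e_w.png")[100:300,190:457],None,fx=3,fy=3,interpolation=cv2.INTER_CUBIC))
E
```

```text
time_s: 9.1
tcp_pos: [0.5487, 0.0498, 0.1798]
orientation: [-180.0, -0.0, -138.5]
contact_force: [0.4, 0.4, -3.3]
width: 0.0144
[0.54868241 0.04976159 0.17977695] [-1.79994064e+02 -1.50979948e-03 -1.38542704e+02] [ 0.35259644  0.42820752 -3.28751934] [-0.01595734  0.01331233 -0.00930116] 0.014372296158666704
[{'point': [0.4767, 0.6383], 'conf': 0.8}, {'point': [0.7408, 0.8914], 'conf': 0.38}] [{'point': [0.4321, 0.6205], 'conf': 0.94}]
```

View pics/e_w.png

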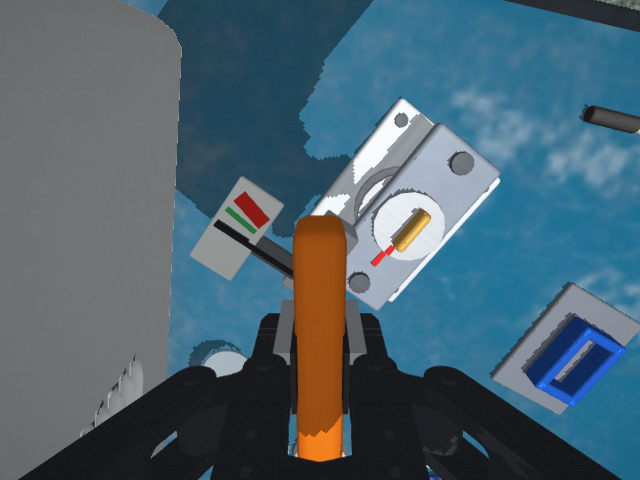

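View pics/e_wz.png

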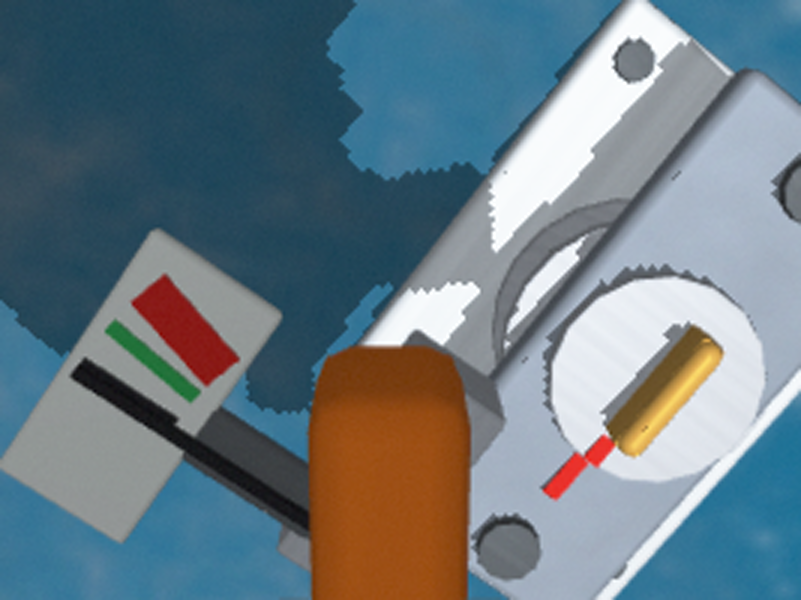

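```bash
cat > m.py <<'E'
from h import *
d=np.load("e.npz");f=dict(mtx=d["mtx"]);T=d["T"]
z=lambda x,y,h: ray(f,T,190+(x+.5)/3-.5,100+(y+.5)/3-.5,h)
P=np.array([z(*q,.1492) for q in [(157,228),(282,315),(122,543),(0,468)]])
print("plate",P.round(4).tolist(),P.mean(0).round(4))
for i in range(4): e=P[(i+1)%4]-P[i];print(np.linalg.norm(e).round(4),np.degrees(np.arctan2(e[1],e[0])).round(2))
e1=P[2]-P[1];e2=P[3]-P[0]; ys=[np.degrees(np.arctan2(e[1],e[0])) for e in(e1,e2)]
yaw=np.mean(ys); print("key yaw",yaw)
y=np.radians(yaw); ey=np.array([-np.sin(y),np.cos(y)])
print("key origin",P.mean(0)[:2]+.045*ey, "tcp", .54868,.04976)
C=z(658.5,377,.058); print("collar",C, z((408.5-190)*3,(228.8-100)*3,.058))
print("red",[np.degrees(np.arctan2(*(z(605,442,.057)-z(550,492,.055))[1::-1]))])
a,b=z(628,440,.071),z(712,347,.071);print("wing",a,b,(a+b)/2,np.degrees(np.arctan2(*(a-b)[1::-1])))
b1,b2=z((461-190)*3,(163-100)*3,.054),z((359-190)*3,(282-100)*3,.054);print("bolts",(b1+b2)/2,np.degrees(np.arctan2(*(b2-b1)[1::-1])))
E
python3 m.py
```

```text
plate [[0.5321, -0.0086, 0.1492], [0.5301, 0.0125, 0.1492], [0.5734, 0.0171, 0.1492], [0.5757, -0.0039, 0.1492]] [0.5528 0.0043 0.1492]
0.0211 95.32
0.0435 6.1
0.0211 -83.7
0.0439 -173.89
key yaw 6.106934358320312
key origin [0.54802823 0.04902496] tcp 0.54868 0.04976
collar [0.50865205 0.09300483 0.058     ] [0.51062064 0.09405686 0.058     ]
red [np.float64(179.59811071910565)]
wing [0.52177282 0.09333288 0.071     ] [0.49561675 0.09187464 0.071     ] [0.50869479 0.09260376 0.071     ] 3.191022011686191
bolts [0.50965515 0.09334828 0.054     ] 4.473067841382677
```

Run:
```python
from h import *
f=grab_frame("side");T=np.array(f["T"])
z=lambda x,y,h: ray(f,T,310+(x+.5)/4-.5,130+(y+.5)/4-.5,h)
print("wing top edge pts (z .072)",z(303,283,.072),z(368,288,.072))
print("wing bottom front",z(303,308,.058),z(366,314,.058))
print("socket bottom front",z(293,242,.098),z(388,250,.098))
# model projection
def pr(c,yaw,zz,pts):
    r=np.radians(yaw)
    for p in pts:
        q=np.array([c[0]+np.cos(r)*p[0]-np.sin(r)*p[1],c[1]+np.sin(r)*p[0]+np.cos(r)*p[1],zz+p[2]])
        u,v=proj(f,T,q); print(p,((u+.5-310)*4-.5).round(1),((v+.5-130)*4-.5).round(1))
print("wing");pr((.5087,.093),3.9,.058,[(.015,.003,0),(-.015,.003,0),(.015,0,.015),(-.015,0,.015)])
print("key");pr((.5077,.0928),6,.098,[(.0215,.0095,0),(-.0215,.0095,0),(.0215,.0095,.023),(-.0215,.0095,.023)])
```

```text
wing top edge pts (z .072) [0.52302742 0.09548751 0.072     ] [0.4940914  0.09154792 0.072     ]
wing bottom front [0.52262406 0.09430405 0.058     ] [0.49414717 0.09131541 0.058     ]
socket bottom front [0.52673752 0.10461493 0.098     ] [0.48526629 0.09982371 0.098     ]
wing
(0.015, 0.003, 0) 299.9 310.8
(-0.015, 0.003, 0) 365.8 318.4
(0.015, 0, 0.015) 302.4 279.3
(-0.015, 0, 0.015) 368.7 286.7
key
(0.0215, 0.0095, 0) 290.1 241.4
(-0.0215, 0.0095, 0) 387.8 250.2
(0.0215, 0.0095, 0.023) 292.4 195.9
(-0.0215, 0.0095, 0.023) 391.5 204.4
```

```bash
python3 -m creep '[[1,-0.08,0.09,0,0,0,-0.006],[1,-0.158,0.176,0,0,0,-0.012],[1,-0.158,0.176,0,0,0,-0.012],[1,-0.158,0.176,-0.03,0,0,-0.012],[1,-0.158,0.176,-0.06,0,0,-0.012],[1,-0.158,0.176,-0.08,0,0,-0.012],[1,-0.158,0.176,-0.08,0,0,-0.012],[1,-0.158,0.176,-0.08,0,0,-0.012],[1,-0.158,0.176,-0.08,0,0,-0.012],[1,-0.158,0.176,-0.08,0,0,-0.012]]'
python3 - <<'E'
from h import *
s=read_state();f=grab_frame("wrist");cv2.imwrite("pics/f_w.png",f["img"])
print(s["tcp_pos"],s["orientation"],s["contact_force"],s["wrist_torque"],s["width"])
f=grab_frame("side"); cv2.imwrite("pics/f_sz.png",cv2.resize(f["img"][130:280,310:460],None,fx=4,fy=4,interpolation=cv2.INTER_CUBIC))
E
```

```text
time_s: 10.6
tcp_pos: [0.5093, 0.0938, 0.16]
orientation: [-180.0, 0.0, -140.7]
contact_force: [0.0, -0.1, -2.9]
width: 0.0145
[0.50931254 0.09384685 0.15996078] [-1.79984103e+02  1.89976320e-02 -1.40693401e+02] [ 0.03788555 -0.10676849 -2.86743453] [-0.01328331 -0.00705758 -0.00357296] 0.014477792469190755
```

View pics/f_sz.png

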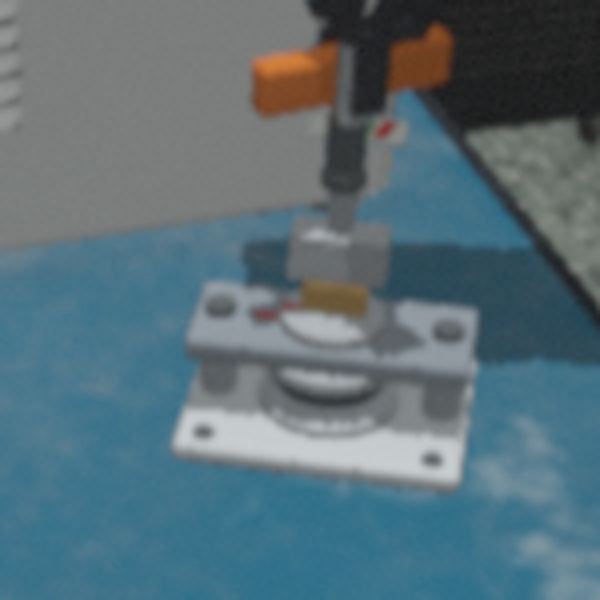

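View pics/f_w.png

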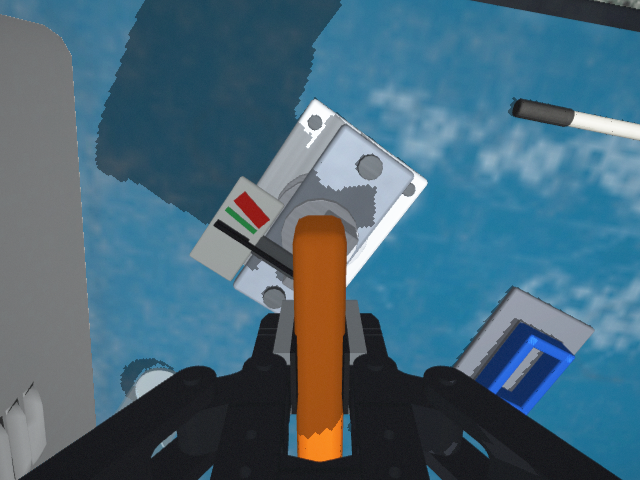

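```bash
python3 -m creep '[[1,0,0,-0.01,0,0,0],[1,0,0,-0.018,0,0,0],[1,0,0,-0.023,0,0,0],[1,0,0,-0.027,0,0,0],[1,0,0,-0.031,0,0,0],[1,0,0,-0.035,0,0,0],[1,0,0,-0.035,0,0,0],[1,0,0,-0.035,0,0,0],[1,0,0,-0.035,0,0,0],[1,0,0,-0.035,0,0,0]]'; python3 -c "
from cell import *
s=read_state();print(s['tcp_pos'],s['contact_force'],s['wrist_torque'])"
```

```text
time_s: 11.95
tcp_pos: [0.5092, 0.0938, 0.151]
orientation: [-180.0, 0.0, -140.7]
contact_force: [-0.0, 0.4, -2.8]
width: 0.0143
[0.50919366 0.09382102 0.15104966] [-0.03156288  0.3579189  -2.78597572] [-0.00180124 -0.01662736  0.00663827]
```

```bash
python3 -m creep '[[1,0,0,-0.008,0,0,0],[1,0,0,-0.016,0,0,0],[1,0,0,-0.024,0,0,0],[1,0,0,-0.032,0,0,0],[1,0,0,-0.038,0,0,0],[1,0,0,-0.043,0,0,0],[1,0,0,-0.046,0,0,0],[1,0,0,-0.046,0,0,0],[1,0,0,-0.046,0,0,0],[1,0,0,-0.046,0,0,0]]'
python3 - <<'E'
from h import *
s=read_state();print(s['tcp_pos'],s['contact_force'],s['wrist_torque'])
f=grab_frame("wrist");cv2.imwrite("pics/g_w.png",f["img"])
f=grab_frame("side"); cv2.imwrite("pics/g_sz.png",cv2.resize(f["img"][130:280,310:460],None,fx=4,fy=4,interpolation=cv2.INTER_CUBIC))
E
```

```text
time_s: 13.2
tcp_pos: [0.5092, 0.0938, 0.1396]
orientation: [-180.0, 0.0, -140.7]
contact_force: [-0.8, -0.0, 1.4]
width: 0.0143
[0.50921686 0.09381644 0.13963956] [-0.78256674 -0.02535615  1.38939758] [ 0.01095906  0.20456805 -0.0394087 ]
```

View pics/g_sz.png

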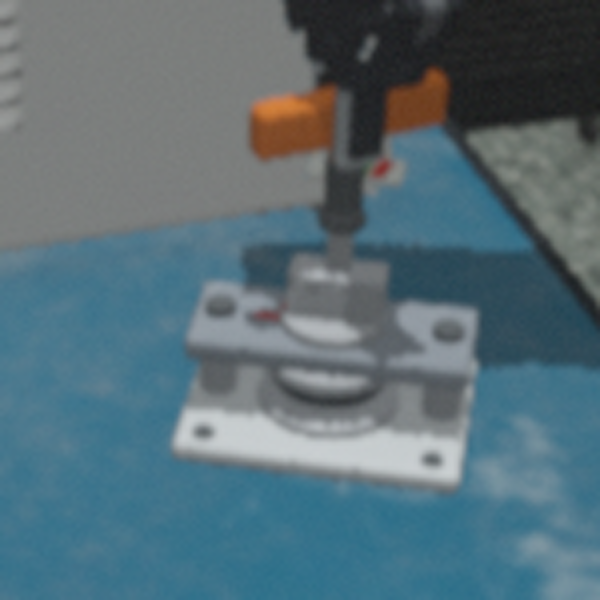

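View pics/g_w.png

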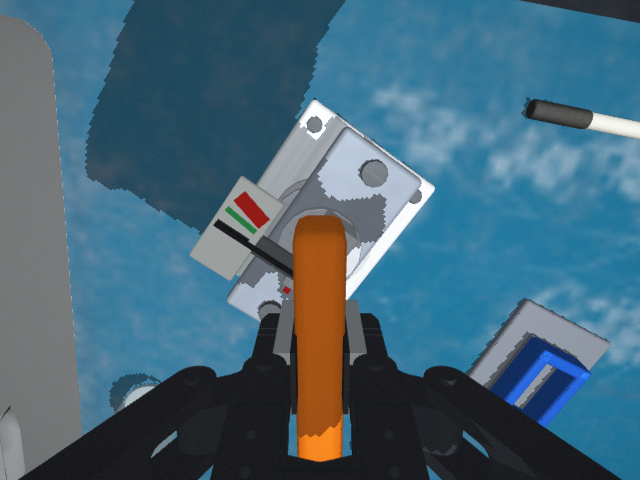

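```bash
cat > n.py <<'E'
import sys
from h import *
s=read_state();print(s['tcp_pos'].round(4),s['orientation'].round(2),s['contact_force'].round(2),s['wrist_torque'].round(3))
f=grab_frame("wrist");cv2.imwrite(f"pics/{sys.argv[1]}.png",f["img"])
cv2.imwrite(f"pics/{sys.argv[1]}z.png",cv2.resize(f["img"][100:340,130:450],None,fx=2.5,fy=2.5,interpolation=cv2.INTER_CUBIC))
E
python3 -m creep '[[1,0,0,-0.001,0,0,-0.01],[1,0,0,-0.001,0,0,-0.02],[1,0,0,-0.001,0,0,-0.03],[1,0,0,-0.001,0,0,-0.04],[1,0,0,-0.001,0,0,-0.04],[1,0,0,-0.001,0,0,-0.04],[1,0,0,-0.001,0,0,-0.04],[1,0,0,-0.001,0,0,-0.04],[1,0,0,-0.001,0,0,-0.04],[1,0,0,-0.001,0,0,-0.04]]'; python3 n.py h1
```

```text
time_s: 14.55
tcp_pos: [0.5094, 0.0938, 0.1395]
orientation: [-180.0, 0.0, -148.0]
contact_force: [-1.8, 0.0, 6.1]
width: 0.0148
[0.5094 0.0938 0.1395] [-1.7998e+02  3.0000e-02 -1.4796e+02] [-1.84  0.03  6.05] [0.016 0.417 0.03 ]
```

View pics/h1z.png

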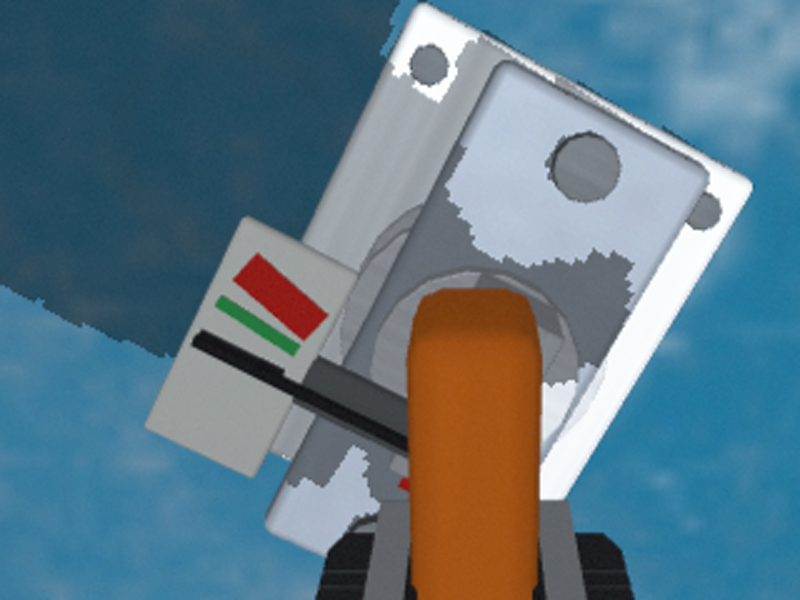

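```bash
python3 -m creep '[[1,0,0,0,0,0,-0.01],[1,0,0,0,0,0,-0.02],[1,0,0,0,0,0,-0.03],[1,0,0,0,0,0,-0.04],[1,0,0,0,0,0,-0.04],[1,0,0,0,0,0,-0.04],[1,0,0,0,0,0,-0.04],[1,0,0,0,0,0,-0.04],[1,0,0,0,0,0,-0.04],[1,0,0,0,0,0,-0.04]]'; python3 n.py h2
```

```text
time_s: 15.85
tcp_pos: [0.5094, 0.0938, 0.1395]
orientation: [-180.0, 0.0, -155.2]
contact_force: [-0.9, -0.6, 6.2]
width: 0.0141
[0.5094 0.0938 0.1395] [-1.7998e+02  3.0000e-02 -1.5516e+02] [-0.95 -0.63  6.21] [-0.08   0.434  0.066]
```

View pics/h2z.png

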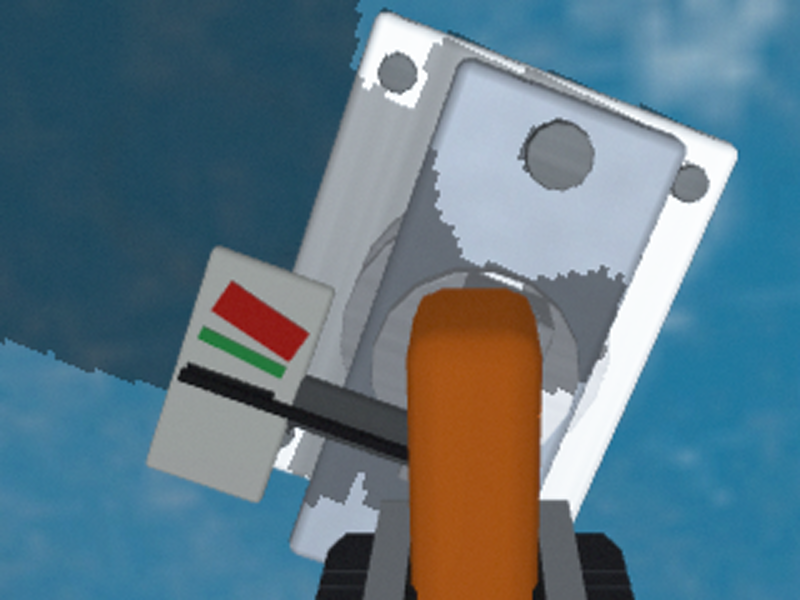

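```bash
python3 -m creep '[[1,0,0,0,0,0,-0.01],[1,0,0,0,0,0,-0.02],[1,0,0,0,0,0,-0.03],[1,0,0,0,0,0,-0.04],[1,0,0,0,0,0,-0.04],[1,0,0,0,0,0,-0.04],[1,0,0,0,0,0,-0.04],[1,0,0,0,0,0,-0.04],[1,0,0,0,0,0,-0.04],[1,0,0,0,0,0,-0.04]]'; python3 n.py h3
```

```text
time_s: 17.15
tcp_pos: [0.5094, 0.0938, 0.1395]
orientation: [-180.0, 0.0, -162.4]
contact_force: [-1.4, -1.2, 5.8]
width: 0.0144
[0.5094 0.0938 0.1395] [-1.7998e+02  3.0000e-02 -1.6236e+02] [-1.4  -1.15  5.79] [-0.091  0.418 -0.029]
```

View pics/h3z.png

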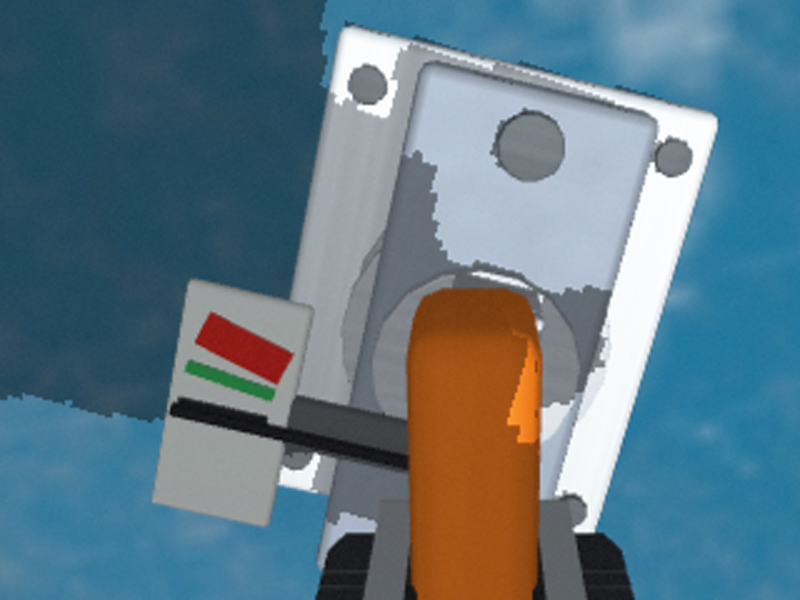

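```bash
python3 -m creep '[[1,0,0,0,0,0,-0.01],[1,0,0,0,0,0,-0.02],[1,0,0,0,0,0,-0.03],[1,0,0,0,0,0,-0.04],[1,0,0,0,0,0,-0.04],[1,0,0,0,0,0,-0.04],[1,0,0,0,0,0,-0.04],[1,0,0,0,0,0,-0.04],[1,0,0,0,0,0,-0.04],[1,0,0,0,0,0,-0.04]]'; python3 n.py h4
```

```text
time_s: 18.45
tcp_pos: [0.5095, 0.0938, 0.1395]
orientation: [-180.0, 0.0, -169.6]
contact_force: [-0.8, -0.1, 5.2]
width: 0.0146
[0.5095 0.0938 0.1395] [-1.7999e+02  5.0000e-02 -1.6956e+02] [-0.76 -0.07  5.23] [-0.032  0.196  0.143]
```

View pics/h4z.png

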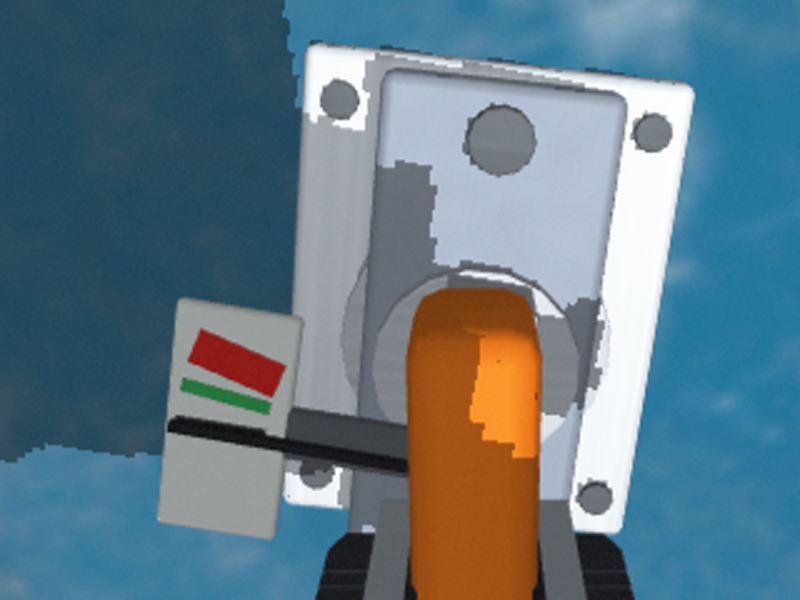

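```bash
python3 -m creep '[[1,0,0,0,0,0,-0.005],[1,0,0,0,0,0,-0.01],[1,0,0,0,0,0,-0.015],[1,0,0,0,0,0,-0.02],[1,0,0,0,0,0,-0.02],[1,0,0,0,0,0,-0.02],[1,0,0,0,0,0,-0.02],[1,0,0,0,0,0,-0.02],[1,0,0,0,0,0,-0.02],[1,0,0,0,0,0,-0.02]]'; python3 n.py h5
```

```text
time_s: 19.75
tcp_pos: [0.5095, 0.0941, 0.1395]
orientation: [180.0, 0.0, -173.1]
contact_force: [-1.3, 0.5, 5.4]
width: 0.0142
[0.5095 0.0941 0.1395] [ 1.7997e+02  4.0000e-02 -1.7314e+02] [-1.32  0.47  5.44] [0.358 0.239 0.139]
```

View pics/h5z.png

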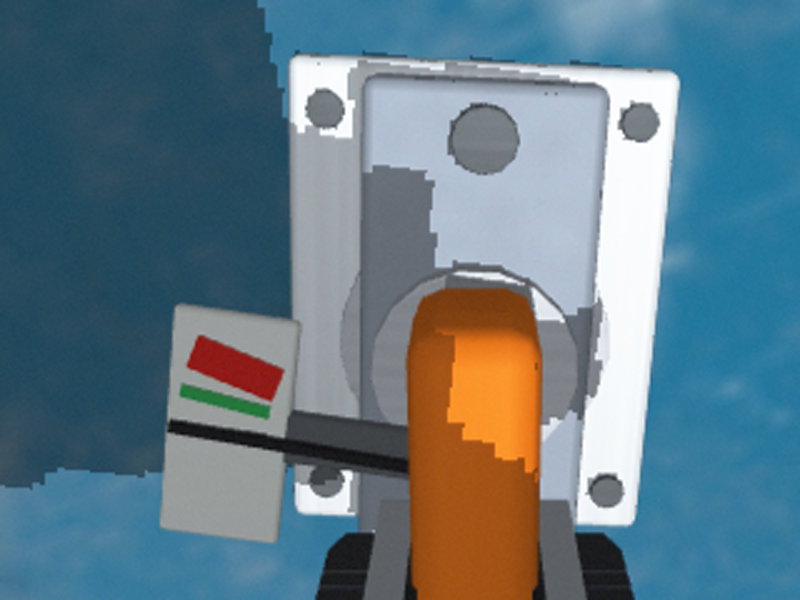

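```bash
python3 -m creep '[[1,0,0,0,0,0,-0.005],[1,0,0,0,0,0,-0.01],[1,0,0,0,0,0,-0.015],[1,0,0,0,0,0,-0.02],[1,0,0,0,0,0,-0.02],[1,0,0,0,0,0,-0.02],[1,0,0,0,0,0,-0.02],[1,0,0,0,0,0,-0.02],[1,0,0,0,0,0,-0.02],[1,0,0,0,0,0,-0.02]]'; python3 n.py h6
```

```text
time_s: 21.05
tcp_pos: [0.5095, 0.0941, 0.1395]
orientation: [180.0, 0.0, -176.7]
contact_force: [-0.6, 2.0, 5.0]
width: 0.0146
[0.5095 0.0941 0.1395] [ 1.7997e+02  4.0000e-02 -1.7673e+02] [-0.57  2.02  4.95] [0.264 0.214 0.323]
```

View pics/h6z.png

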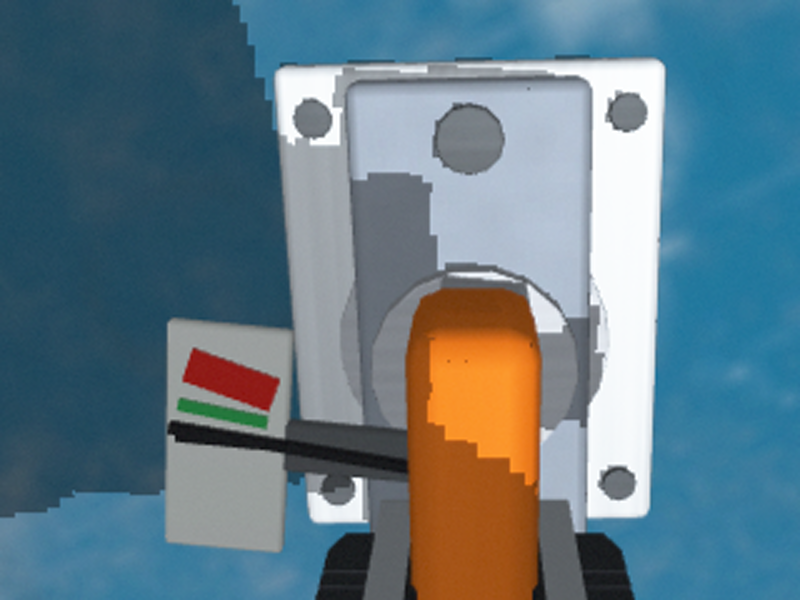

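```bash
cat > k.py <<'E'
from h import *
fr=grab_frame("wrist");f=dict(mtx=fr["mtx"])
def ana(name,tcp,ori,pl,nd,gr,zz=.109):
    T=wristT(fr,dict(tcp_pos=np.array(tcp),orientation=np.array(ori)))
    z=lambda q,h: ray(f,T,130+(q[0]+.5)/2.5-.5,100+(q[1]+.5)/2.5-.5,h)[:2]
    ang=lambda a,b: np.degrees(np.arctan2(*(b-a)[::-1]))
    P=[z(q,zz) for q in pl]
    e=[ang(P[2],P[1]),ang(P[3],P[0])]; yaw=[(a+180)%180 for a in e]
    c=sum(P)/4; y=np.radians(np.mean(yaw)); 
    ax=c+.045*np.array([-np.sin(y),np.cos(y)])*(1 if c[1]<tcp[1] else -1)
    N=[z(q,zz+.002) for q in nd]; n=ang(N[1],N[0])
    G=[z(q,zz) for q in gr]; g=ang(G[1],G[0])
    tip=ang(ax,N[0]); gt=ang(ax,G[0])
    print(name,"yaw",np.round(yaw,2),"axis",ax.round(4),"needle dir",n.round(2),"green dir",g.round(2),"tip polar",tip.round(2),"green polar",gt.round(2), "rad needle",np.radians(np.mean(yaw)-n-90).round(3), "tip",np.radians(np.mean(yaw)-tip-90).round(3),"green",np.radians(np.mean(yaw)-gt-90).round(3))
ana("h1",[.5094,.0938,.1395],[-180,0,-147.96],[(247,217),(358,272),(255,477),(146,426)],[(195,340),(408,445)],[(220,300),(298,350)])
ana("h3",[.5094,.0938,.1395],[-180,0,-162.36],[(190,280),(312,306),(269,526),(153,502)],[(172,410),(405,461)],[(188,367),(272,395)])
ana("h6",[.5095,.0941,.1395],[180,0,-176.73],[(169,318),(293,331),(281,552),(165,541)],[(171,431),(405,466)],[(179,404),(266,422)])
E
python3 k.py
```

```text
h1 yaw [4.46 3.42] axis [0.5088 0.093 ] needle dir -86.49 green dir -93.09 tip polar -84.24 green polar -92.65 rad needle 0.007 tip -0.032 green 0.115
h3 yaw [4.31 3.72] axis [0.5087 0.0929] needle dir -85.91 green dir -92.44 tip polar -83.9 green polar -92.24 rad needle -0.001 tip -0.036 green 0.109
h6 yaw [177.16 176.98] axis [0.5045 0.0035] needle dir -96.08 green dir -99.52 tip polar 89.55 green polar 96.5 rad needle 3.197 tip -0.043 green -0.165
```

```bash
python3 -m creep '[[1,0,0,0,0,0,-0.004],[1,0,0,0,0,0,-0.008],[1,0,0,0,0,0,-0.012],[1,0,0,0,0,0,-0.016],[1,0,0,0,0,0,-0.016],[1,0,0,0,0,0,-0.016],[1,0,0,0,0,0,-0.016],[1,0,0,0,0,0,-0.016],[1,0,0,0,0,0,-0.016],[1,0,0,0,0,0,-0.016]]'; python3 n.py h7
```

```text
time_s: 22.4
tcp_pos: [0.5095, 0.0941, 0.1395]
orientation: [180.0, 0.0, -179.6]
contact_force: [0.1, 0.4, 6.1]
width: 0.0148
[0.5095 0.0941 0.1395] [ 1.7997e+02  4.0000e-02 -1.7959e+02] [0.11 0.38 6.12] [0.277 0.258 0.487]
```

View pics/h7z.png

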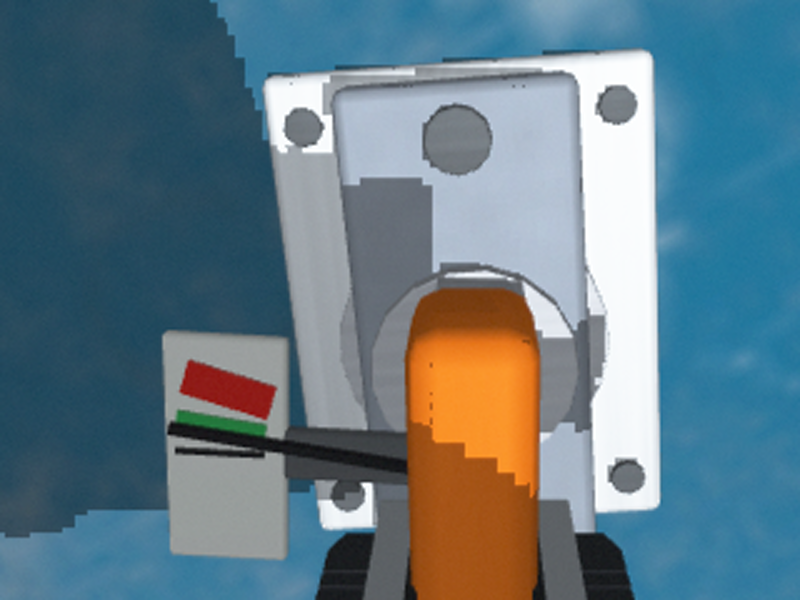

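Run:
```python
from h import *
fr=grab_frame("wrist");f=dict(mtx=fr["mtx"])
T=wristT(fr,dict(tcp_pos=np.array([.5095,.0941,.1395]),orientation=np.array([180,0,-179.59])))
z=lambda x,y,h: ray(f,T,130+(x+.5)/2.5-.5,100+(y+.5)/2.5-.5,h)[:2]
for n,a,b,h in [("zero",(175,451),(264,456),.109),("needle",(169,429),(405,466),.112),("green",(176,414),(266,430),.109),("redlow",(180,392),(268,418),.109),("edgeT",(163,331),(288,339),.109),("edgeL",(163,331),(171,554),.109),("edgeR",(288,339),(288,558),.109)]:
    A,B=z(*a,h),z(*b,h);print(n,A.round(4),B.round(4),np.degrees(np.arctan2(*(A-B)[::-1])).round(2))
# intersection axis estimates
print(read_state()["wrist_torque"],read_state()["time_s"])
```

```text
zero [0.5069 0.039 ] [0.5078 0.0551] -93.11
needle [0.5013 0.0392] [0.5082 0.0809] -99.38
green [0.4997 0.0398] [0.5027 0.0557] -100.63
redlow [0.4954 0.0408] [0.5003 0.0562] -107.64
edgeT [0.484  0.0388] [0.4853 0.0606] -93.45
edgeL [0.484  0.0388] [0.5281 0.0365] 176.93
edgeR [0.4853 0.0606] [0.5288 0.0584] 177.15
[0.25542706 0.30649347 0.50421638] 22.5
```

```bash
python3 -m creep '[[1,0,0,0,0,0,-0.004],[1,0,0,0,0,0,-0.004],[1,0,0,0,0,0,-0.004],[1,0,0,0,0,0,-0.004],[1,0,0,0,0,0,-0.004],[1,0,0,0,0,0,-0.004],[1,0,0,0,0,0,-0.004],[1,0,0,0,0,0,-0.004],[1,0,0,0,0,0,-0.004],[1,0,0,0,0,0,-0.004]]'; python3 n.py h8
```

```text
time_s: 23.75
tcp_pos: [0.5095, 0.0941, 0.1395]
orientation: [180.0, 0.0, 179.7]
contact_force: [-1.3, 1.7, 5.6]
width: 0.0144
[0.5095 0.0941 0.1395] [1.7997e+02 4.0000e-02 1.7969e+02] [-1.33  1.69  5.58] [0.264 0.206 0.583]
```

View pics/h8z.png

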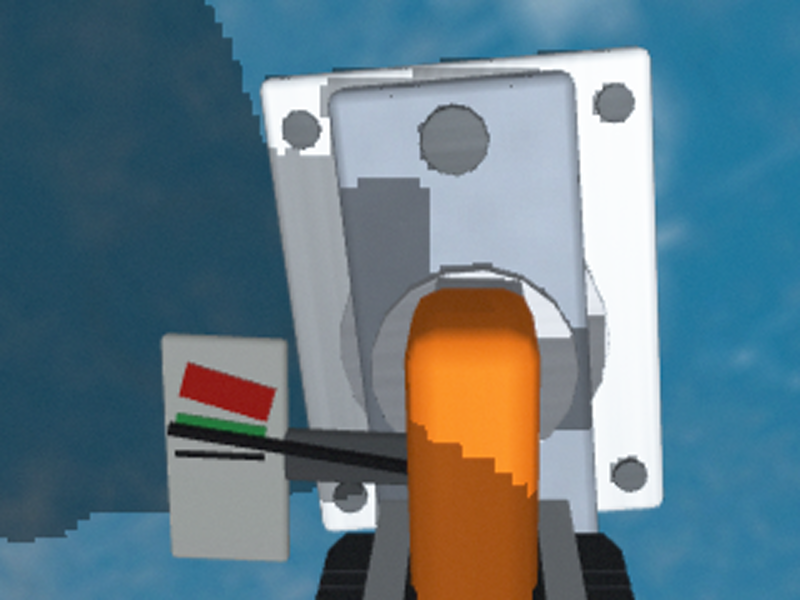

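```bash
python3 -m creep '[[1,0,0,0,0,0,0],[1,0,0,0,0,0,0],[1,0,0,0,0,0,0],[1,0,0,0,0,0,0],[1,0,0,0,0,0,0],[1,0,0,0,0,0,0],[1,0,0,0,0,0,0],[1,0,0,0,0,0,0],[1,0,0,0,0,0,0],[1,0,0,0,0,0,0]]'; python3 -c "
from h import *
for i in range(4):
    grab_frame('top'); s=read_state(); print(s['wrist_torque'][2].round(3),s['orientation'][2].round(2))"
python3 n.py h9
```

```text
time_s: 25.05
tcp_pos: [0.5095, 0.0941, 0.1395]
orientation: [180.0, 0.0, 179.7]
contact_force: [-1.8, 0.7, 4.8]
width: 0.0144
0.469 179.69
0.514 179.69
0.534 179.69
0.539 179.69
[0.5095 0.0941 0.1395] [1.7997e+02 4.0000e-02 1.7969e+02] [0.57 0.7  5.53] [0.191 0.248 0.539]
```

View pics/h9z.png

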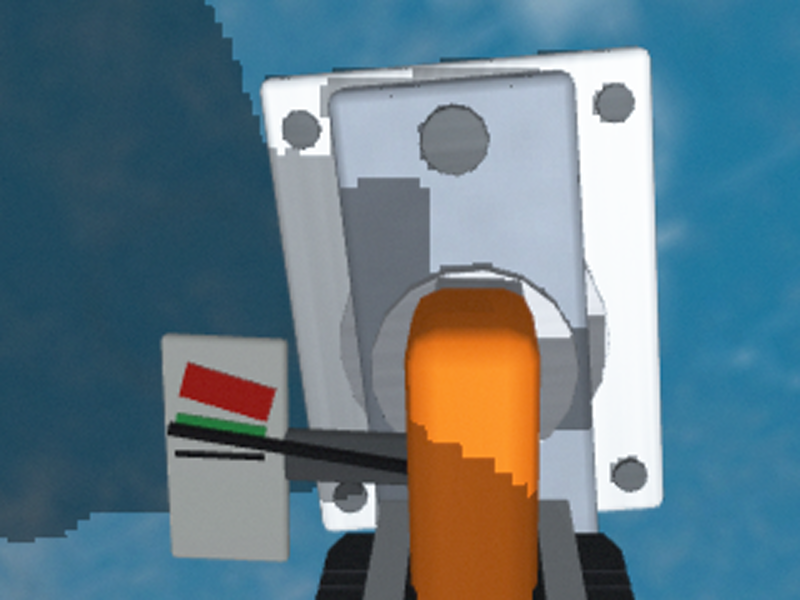

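```bash
python3 -m creep '[[1,0,0,0,0,0,0],[1,0,0,0,0,0,0],[1,0,0,0,0,0,0],[1,0,0,0,0,0,0],[1,0,0,0,0,0,0],[1,0,0,0,0,0,0],[1,0,0,0,0,0,0],[1,0,0,0,0,0,0],[1,0,0,0,0,0,0],[1,0,0,0,0,0,0]]';python3 n.py h10; python3 -m creep '[[1,0,0,0,0,0,0.01],[1,0,0,0,0,0,0.02],[1,0,0,0,0,0,0.03],[1,0,0,0,0,0,0.04],[1,0,0,0,0,0,0.05],[1,0,0,0,0,0,0.06],[1,0,0,0,0,0,0.07],[1,0,0,0,0,0,0.08],[1,0,0,0,0,0,0.08],[1,0,0,0,0,0,0.08]]';python3 n.py i1
```

```text
time_s: 26.55
tcp_pos: [0.5095, 0.0941, 0.1395]
orientation: [180.0, 0.0, 179.7]
contact_force: [-1.0, 2.0, 5.0]
width: 0.0145
[0.5095 0.0941 0.1395] [1.7997e+02 4.0000e-02 1.7969e+02] [-0.98  2.    4.98] [0.184 0.261 0.49 ]
time_s: 27.85
tcp_pos: [0.5095, 0.0941, 0.1395]
orientation: [180.0, 0.0, -166.0]
contact_force: [-0.3, 1.3, 5.0]
width: 0.0142
[0.5095 0.0941 0.1395] [ 1.7997e+02  5.0000e-02 -1.6596e+02] [-0.32  1.26  4.98] [ 0.374  0.308 -0.062]
```

View pics/i1z.png

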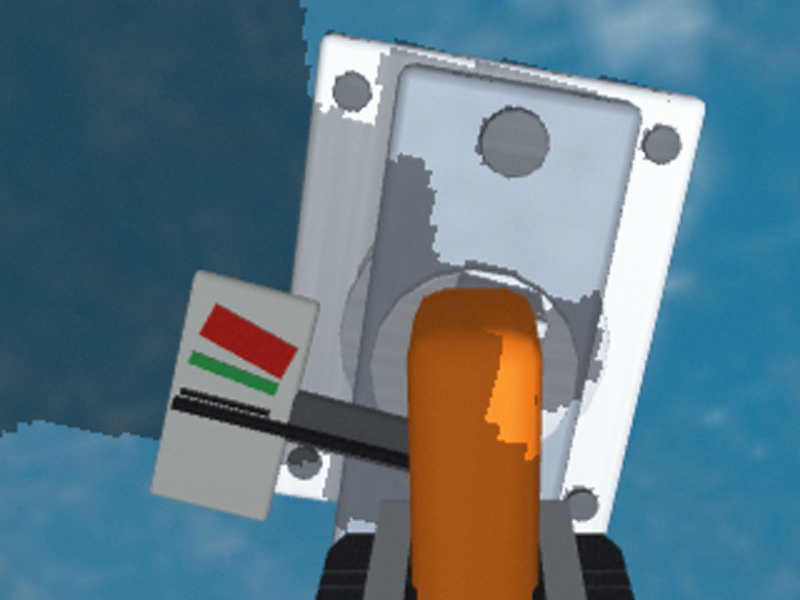

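View pics/h10z.png

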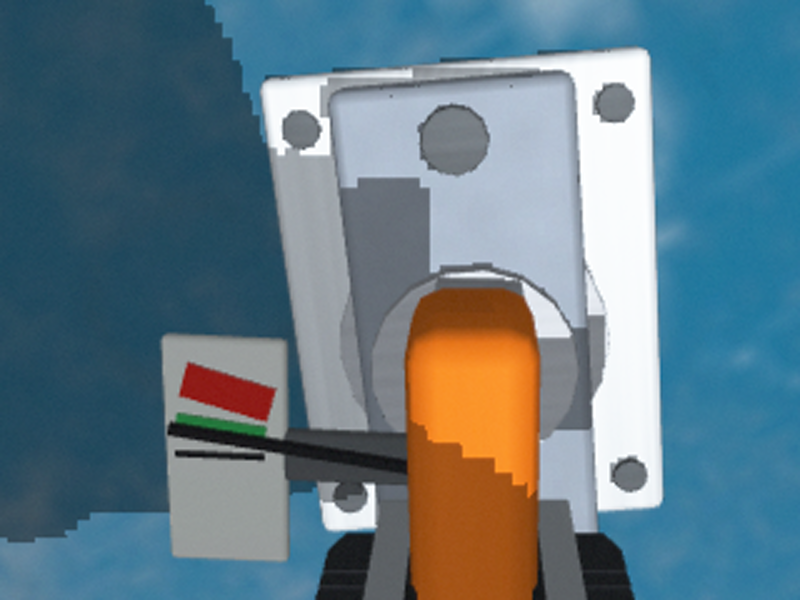

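```bash
python3 -m creep '[[1,0,0,0.01,0,0,0],[1,0,0,0.025,0,0,0],[1,0,0,0.045,0,0,0],[1,0,0,0.07,0,0,0],[1,0,0,0.11,0,0,0],[1,0,0,0.16,0,0,0],[1,0,0,0.16,0,0,0],[1,0,0,0.16,0,0,0],[1,0,0,0.16,0,0,0],[1,0,0,0.16,0,0,0]]';python3 n.py i2; python3 -c "
from h import *
f=grab_frame('side'); cv2.imwrite('pics/i2_sz.png',cv2.resize(f['img'][130:280,310:460],None,fx=4,fy=4,interpolation=cv2.INTER_CUBIC))"
```

```text
time_s: 29.15
tcp_pos: [0.509, 0.0938, 0.179]
orientation: [-180.0, -0.0, -165.9]
contact_force: [-0.3, 0.1, -3.8]
width: 0.0144
[0.509  0.0938 0.179 ] [-1.800e+02 -3.000e-02 -1.659e+02] [-0.28  0.13 -3.76] [ 0.016 -0.029 -0.021]
```

View pics/i2z.png

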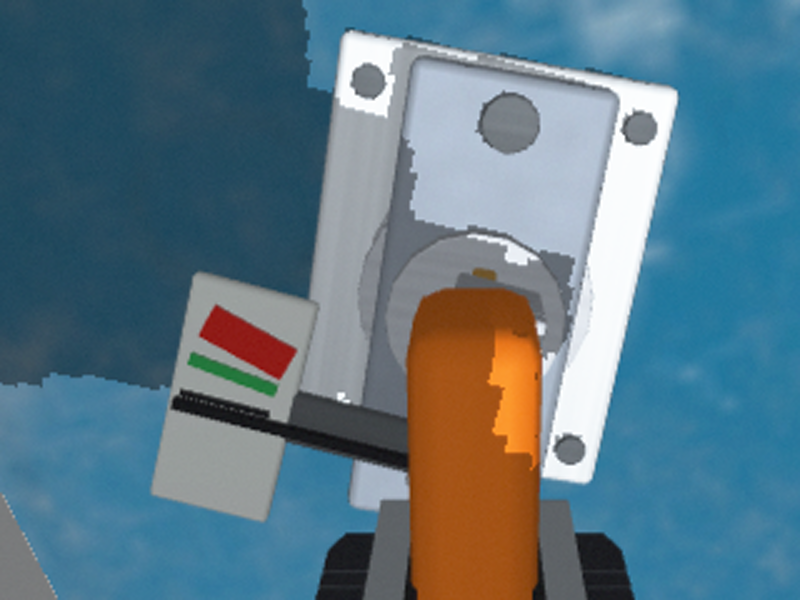

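View pics/i2_sz.png

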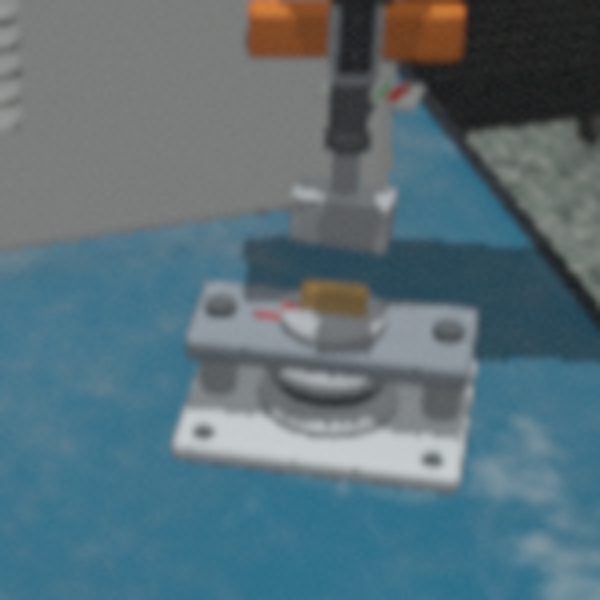

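```bash
sed -i '/^ana("h/d' k.py
cat >> k.py <<'E'
ana("i2",[.5090,.0938,.179],[-180,0,-165.9],[(196,272),(319,304),(265,521),(152,493)],[(172,403),(405,462)],[(190,358),(278,390)],zz=.1484)
E
python3 k.py
python3 - <<'E'
from h import *
f=grab_frame("top"); cv2.imwrite("pics/i2_t.png",f["img"]); cv2.imwrite("pics/i2_tz.png",cv2.resize(f["img"][250:350,230:330],None,fx=6,fy=6,interpolation=cv2.INTER_CUBIC))
E
```

```text
i2 yaw [178.13 178.57] axis [0.506  0.0031] needle dir -91.5 green dir -97.64 tip polar 84.64 green polar 97.89 rad needle 3.139 tip 0.065 green -0.166
```

View pics/i2_tz.png

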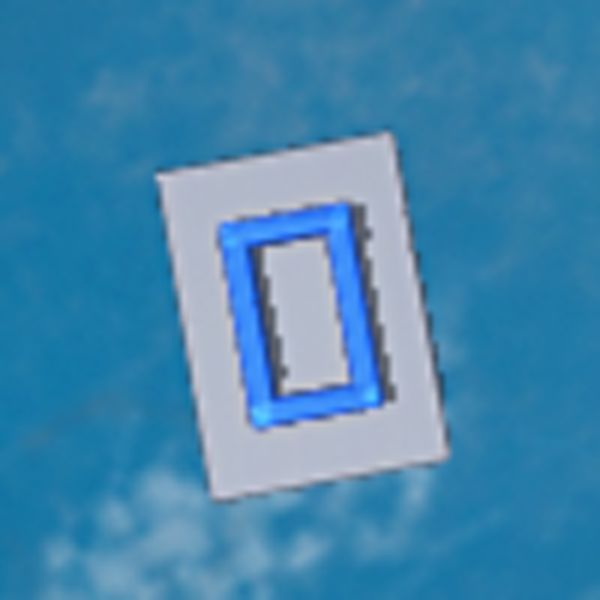

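Run:
```python
from h import *
f=grab_frame("top");T=np.array(f["T"])
z=lambda q,h: ray(f,T,230+(q[0]+.5)/6-.5,250+(q[1]+.5)/6-.5,h)
for n,c,h in[("foot",[(157,175),(392,132),(448,460),(215,500)],.004),("block",[(219,226),(350,205),(384,400),(260,430)],.028)]:
    P=np.array([z(q,h) for q in c]);print(n,P.mean(0).round(4))
    for a,b in((0,3),(1,2),(1,0),(2,3)): e=P[a]-P[b];print(np.linalg.norm(e).round(4),np.degrees(np.arctan2(e[1],e[0])).round(2))
m=mark_of("top","stand_well");print([ (ray(f,T,q["point"][1]*640,q["point"][0]*480,.009).round(4),q["conf"]) for q in m])
```

```text
foot [0.5045 0.3004 0.004 ]
0.108 11.83
0.1091 10.96
0.0789 -78.46
0.0772 -79.25
block [0.5046 0.2993 0.028 ]
0.0667 12.98
0.0635 11.26
0.0428 -79.76
0.0408 -75.38
[(array([0.5053, 0.2972, 0.009 ]), 0.56)]
```

```bash
python3 -m creep '[[1,0,0.15,0.02,0,0,0.01],[1,0,0.35,0.02,0,0,0.02],[1,0,0.5,0.02,0,0,0.04],[1,-0.01,0.65,0.02,0,0,0.06],[1,-0.016,0.78,0.02,0,0,0.076],[1,-0.016,0.825,0,0,0,0.076],[1,-0.016,0.825,-0.1,0,0,0.076],[1,-0.016,0.825,-0.16,0,0,0.076],[1,-0.016,0.825,-0.16,0,0,0.076],[1,-0.016,0.825,-0.16,0,0,0.076]]';python3 n.py j1; python3 -c "
from h import *
f=grab_frame('side'); cv2.imwrite('pics/j1_sz.png',cv2.resize(f['img'][200:340,300:440],None,fx=4,fy=4,interpolation=cv2.INTER_CUBIC))"
```

```text
time_s: 30.7
tcp_pos: [0.5056, 0.2998, 0.1399]
orientation: [-180.0, 0.0, -152.3]
contact_force: [1.4, -0.2, -2.6]
width: 0.0146
[0.5056 0.2998 0.1399] [-1.7999e+02  4.0000e-02 -1.5226e+02] [ 1.44 -0.19 -2.55] [0.04  0.025 0.023]
```

View pics/j1z.png

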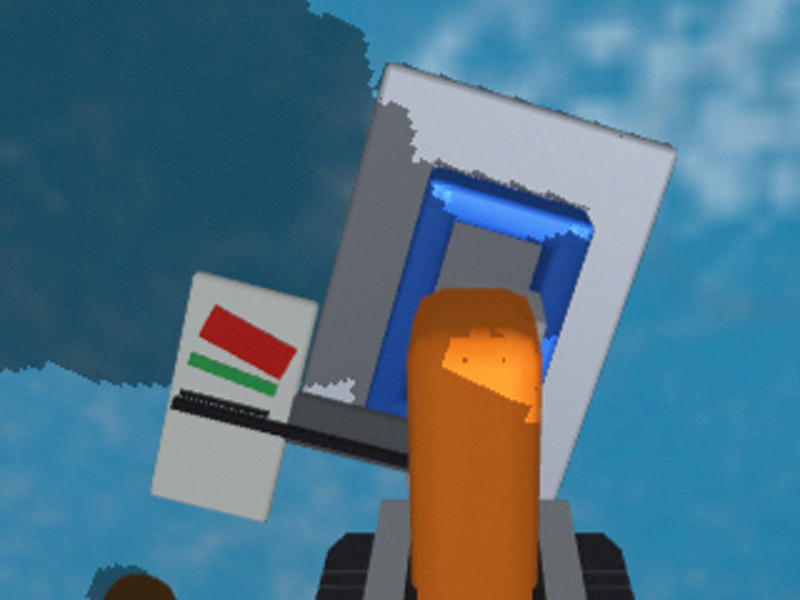

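View pics/j1_sz.png

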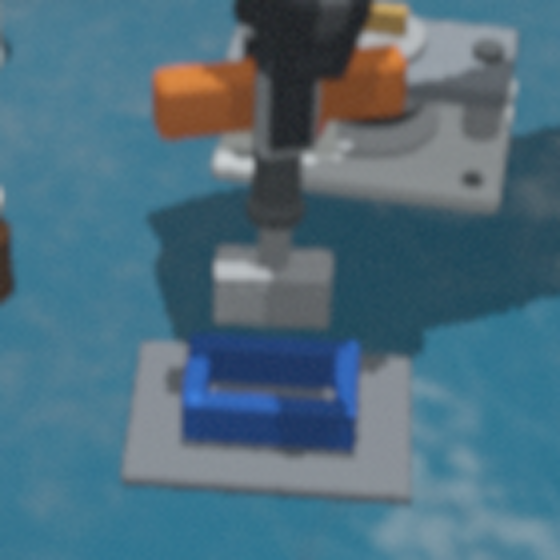

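Run:
```python
from h import *
fr=grab_frame("wrist");f=dict(mtx=fr["mtx"])
T=wristT(fr,dict(tcp_pos=np.array([.5056,.2998,.1399]),orientation=np.array([-180,0,-152.26])))
z=lambda q,h: ray(f,T,130+(q[0]+.5)/2.5-.5,100+(q[1]+.5)/2.5-.5,h)[:2]
def A(n,a,b,h):
    a,b=z(a,h),z(b,h);print(n,a.round(4),b.round(4),np.degrees(np.arctan2(*(b-a)[::-1])).round(2))
A("footL",(387,65),(303,388),.004);A("footR",(677,148),(555,495),.004);A("footB",(677,148),(387,65),.004)
A("plL",(196,272),(152,493),.1093);A("plR",(319,304),(265,521),.1093)
A("blkL",(432,172),(368,408),.028);A("blkB",(592,228),(432,172),.028)
P=np.mean([z(q,.1093) for q in[(196,272),(319,304),(265,521),(152,493)]],0);y=np.radians(12);print("key axis",P+.045*np.array([-np.sin(y),np.cos(y)]))
c=(z((387,65),.004)+z((677,148),.004))/2; y=np.radians(11.4);print("stand c foot",c+.055*np.array([np.cos(y),np.sin(y)]))
c=(z((432,172),.028)+z((592,228),.028))/2;print("stand c blk",c+.0335*np.array([np.cos(y),np.sin(y)]))
```

```text
footL [0.4596 0.2495] [0.5509 0.2677] 11.3
footR [0.443  0.3268] [0.547  0.3478] 11.44
footB [0.443  0.3268] [0.4596 0.2495] -77.87
plL [0.4955 0.24  ] [0.5381 0.2492] 12.22
plR [0.4908 0.2611] [0.5337 0.27  ] 11.77
blkL [0.4748 0.2713] [0.5379 0.2846] 11.88
blkB [0.4688 0.3127] [0.4748 0.2713] -81.64
key axis [0.50516476 0.29907775]
stand c foot [0.50520195 0.29900469]
stand c blk [0.50463164 0.29864837]
```

Position and yaw agree within 0.5 mm and 0.5°. Descending into the well.

```bash
python3 -m creep '[[1,0,0,-0.04,0,0,0],[1,0,0,-0.08,0,0,0],[1,0,0,-0.105,0,0,0],[1,0,0,-0.12,0,0,0],[1,0,0,-0.135,0,0,0],[1,0,0,-0.15,0,0,0],[1,0,0,-0.15,0,0,0],[1,0,0,-0.15,0,0,0],[1,0,0,-0.15,0,0,0],[1,0,0,-0.15,0,0,0]]';python3 n.py j2
```

```text
time_s: 32.1
tcp_pos: [0.5053, 0.3001, 0.1019]
orientation: [-180.0, 0.0, -152.2]
contact_force: [-1.0, 0.3, -3.1]
width: 0.0145
[0.5053 0.3001 0.1019] [-1.7999e+02  1.0000e-02 -1.5222e+02] [-1.04  0.32 -3.12] [-0.03   0.011 -0.039]
```

```bash
python3 -m creep '[[1,0,0,-0.01,0,0,0],[1,0,0,-0.02,0,0,0],[1,0,0,-0.03,0,0,0],[1,0,0,-0.036,0,0,0],[1,0,0,-0.042,0,0,0],[1,0,0,-0.046,0,0,0],[1,0,0,-0.046,0,0,0],[1,0,0,-0.046,0,0,0],[1,0,0,-0.046,0,0,0],[1,0,0,-0.046,0,0,0]]';python3 n.py j3
```

```text
time_s: 33.4
tcp_pos: [0.5053, 0.3002, 0.0906]
orientation: [-180.0, 0.0, -152.2]
contact_force: [-1.2, -1.7, 5.3]
width: 0.0149
[0.5053 0.3002 0.0906] [-1.7999e+02  3.0000e-02 -1.5222e+02] [-1.16 -1.66  5.26] [-0.249  0.363  0.021]
```

```bash
python3 -m creep '[[0.6,0,0,0,0,0,0],[0.2,0,0,0,0,0,0],[-0.2,0,0,0,0,0,0],[-0.6,0,0,0,0,0,0],[-1,0,0,0,0,0,0],[-1,0,0,0,0,0,0],[-1,0,0,0.03,0,0,0],[-1,0,0,0.1,0,0,0],[-1,0,0,0.25,0,0,0],[-1,0,0,0.4,0,0,0]]';python3 -m creep '[[-1,0,0,0.1,0,0,0],[-1,-0.2,0,0.1,0,0,0],[-1,-0.4,0,0.1,0,0,0],[-1,-0.6,0,0.1,0,0,0],[-1,-0.7,0,0.1,0,0,0],[-1,-0.8,0,0.1,0,0,0],[-1,-0.8,0,0.1,0,0,0],[-1,-0.8,0,0.1,0,0,0],[-1,-0.8,0,0.1,0,0,0],[-1,-0.8,0,0.1,0,0,0]]';python3 n.py k1; python3 -c "
from h import *
f=grab_frame('side'); cv2.imwrite('pics/k1_s.png',f['img']);cv2.imwrite('pics/k1_sz.png',cv2.resize(f['img'][180:340,300:460],None,fx=3.7,fy=3.7,interpolation=cv2.INTER_CUBIC))
f=grab_frame('top');cv2.imwrite('pics/k1_tz.png',cv2.resize(f['img'][240:360,230:430],None,fx=4,fy=4,interpolation=cv2.INTER_CUBIC))"
```

```text
time_s: 34.7
tcp_pos: [0.5051, 0.3, 0.1918]
orientation: [-180.0, -0.0, -152.2]
contact_force: [0.3, 0.4, -0.7]
width: 0.0849
time_s: 35.95
tcp_pos: [0.3057, 0.3001, 0.2151]
orientation: [-180.0, -0.0, -152.3]
contact_force: [0.7, 0.0, -0.6]
width: 0.0855
[0.3057 0.3001 0.2151] [-1.7999e+02 -2.0000e-02 -1.5226e+02] [ 0.73  0.01 -0.61] [-0.067  0.006  0.003]
```

View pics/k1_sz.png

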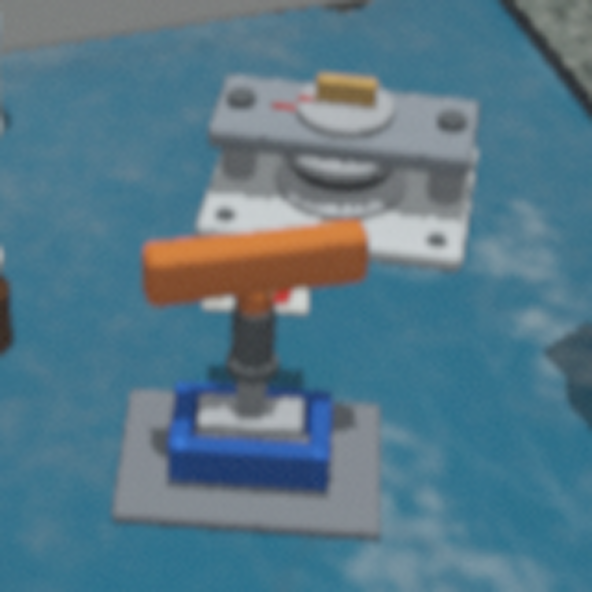

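View pics/k1_tz.png

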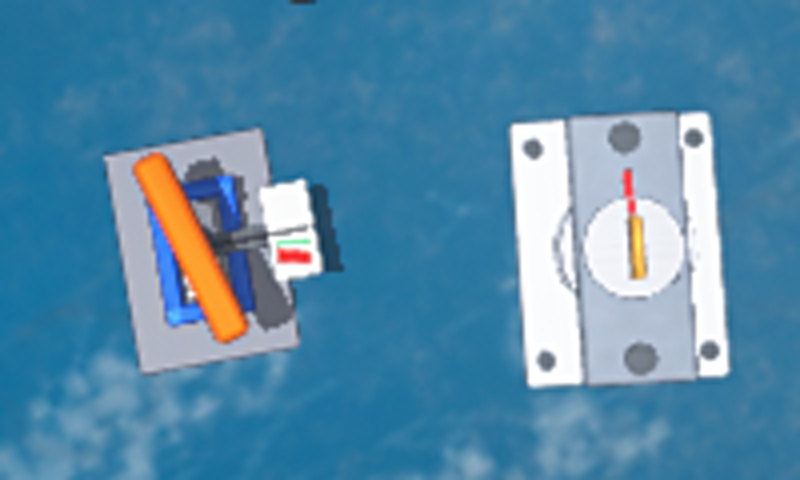

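View pics/k1_s.png

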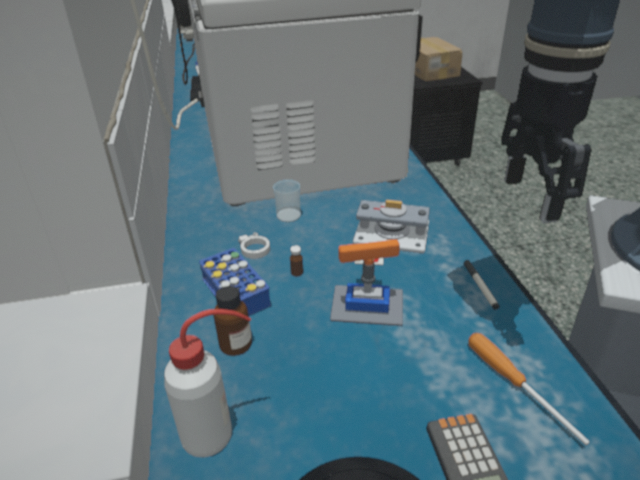

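The key stands upright and fully down at the same height as before. The red witness marks are still in line at zoomed pixels (628,172) to (633,213), the glassware is where it was, and the arm is clear. Handing in.

```bash
python3 -c "
from cell import *
print(job_done())"
```

```text
the job is handed in; nothing more can be done
None
```

The torque check is done and handed in at about 36 s of the 72 s allowed. I took the key from its stand, seated it on the wing and turned it clockwise about 40° through idle and play. I held it for more than 2.5 s, then put it back in the stand and let go.

- **Torque and needle:** during the hold the wrist torque read 0.47 to 0.58 N m, about 0.53 on average. That includes roughly 0.03 N m of ratchet friction, so the screw saw about 0.50 N m. The wrist camera put the needle at about 0.11 to 0.12 rad, a little below the 0.125 rad the torque implies. Both are inside the green band, and the needle was never seen in the red.
- **Screw:** the red witness marks and the wing look the same in the pictures before and after.
- **Key:** it stands upright and fully down in its stand. I felt it touch the well floor at the same tool height (0.0906 m) as when I picked it up.
- **Glassware:** the vial, bottle and beaker are where they started, and the open gripper stands clear, about 0.2 m from the key.

No final check failed. The only disagreement was the small needle-versus-torque difference above.

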